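# Load an egg into the painting carousel and index it

### The arm

A 6-joint arm with a two-finger parallel gripper is mounted at the origin on the work surface; the furniture and walls round the work are solid. World frame = base frame: x ahead of the robot, y to its left, z up, the work surface at z = 0. Lengths are in mm, angles in rad, forces in N, time in s.
With the tool pointing down it reaches from about 350 to 975 mm from the base axis. Payload 7.1 kg.
Tool frame: the origin (TCP) lies on the front face of the gripper's body, between the roots of the fingers; the fingertips stand 80 mm ahead of it and the grasp point (between the pads) lies 61 mm ahead of it (env.tips_ahead is the distance from the TCP to the fingertips, in mm); z points along the fingers, y is the direction in which the jaws open and shut (so a half turn about z gives the same grasp; the last joint's range is limited). The gripper opens to 88 mm and grips with 3 to 60 N. Pads are 20 mm wide; open, the fingers measure 115 mm over their backs; the gripper's body (75 mm by 178 mm) begins 61 mm behind the grasp point.
Start: joints at [-1.178, 0.423, 1.63, -0, 1.089, -0.019], TCP at [250.178, -572.727, 302.675] pointing down, gripper open.
Joint ranges: [-3, 3], [-0.9, 2.11], [0.09, 2.58], [-1.31, 4.45], [0.11, 2.69], [-2.54, 2.54]. Speed limits (rad/s): [2.39, 2.39, 3.01, 3.14, 3.14, 3.14].

### API

Orientations are given as a unit quaternion [x, y, z, w].
In Python, from station import env, set_gripper, viewer, workorder gives the robot as it stands. Calls block until the motion is done:
- env.reach(position, orientation): joint-space move of the TCP to a pose.
- env.move_l(position, rot=None, rate=150, f_stop=None): straight line of the TCP; rot=None keeps the orientation; rate is the mean speed in mm/s. With f_stop (N) it stops when the force on the tool has changed by that much, and returns True; else False.
- env.move_joints(angles): joint-space move.
- set_gripper(opening): finger opening in mm; the grip force is fixed at half the most; returns when the fingers have stopped.
- env.hold(seconds).
- env.ik(position, orientation): joint angles nearest the present ones, or None.
- env.read_state(): the state.
- viewer.camera(name): name is "scene" or "top" or "wrist"; returns the picture (480x640x3 uint8, blue, green, red); there is no depth.
- viewer.camera_params(name): a dict with "fx", "fy", "cx", "cy" (pixels), "pose" (4x4, takes a point from camera to world coordinates); the wrist camera has in their place "tool_from_camera" (4x4, takes a point from camera to tool coordinates, whose origin is the TCP and whose axes are the flange's). Camera axes: x right, y up, looking along -z (the intrinsics and any distortion apply to the point x, -y, -z); pixel columns grow to the right and rows downward; lengths in mm; the calibration is good to about 2 mm. A picture is of the moment at which its call begins: read the wrist's pose just before it. camera_params takes no time and is no camera call.
A pose or a line that the arm cannot do raises env.IKError and nothing moves.
- workorder.sign_off(): hands the job in, once; it reports no verdict.
The state is a dict: "time_s": time; "qpos": joint angles; "dq": joint speeds; "tau": joint torques, N m; "tool_pos": TCP position; "orientation": TCP orientation; "force": force on the tool from outside, world axes, zero at the start; "wrist_torque": the same for the moment, N m; "width": finger opening in mm.
Only numpy, scipy, OpenCV 4.12 (cv2) and the standard library are available. Lean on these libraries where they do the work, as an engineer would, in place of code of your own. Each camera call takes 0.05 s, during which the arm holds its last target. There are 200 camera calls.

### The job

Stand the loose wooden egg upright in the empty blue cup of the egg-painting carousel. Then turn the carousel by pushing gently sideways on one of its upright pins, without gripping it, until the hidden ball catch drops into the notch of the blue cup, which happens close to the red-tipped brass index pointer but not exactly at it; feel for the catch, do not force the carousel past it. Leave the egg standing in the cup, the carousel held by the catch, and the things round about where they were.

Things in the scene. Friction and masses are not known exactly. Their poses are not given: they have to be found in the camera images.
- egg_center (a point): loose plain wooden egg, 43 mm thick, 57 mm tall, blunt end down on a small flat foot, standing upright on the table to the left; this point is its centre, 28.5 mm above its foot, z axis up its length; 35 g; grasp it round the belly
- blue_cup (a point): the one empty cup of the carousel, blue, round, outer diameter 57 mm, inner 49 mm, its rim 8 mm above its floor; this point is the centre of its floor, where the egg's foot stands, 45 mm above the table, 55 mm from the carousel's axis. Two brown wooden cups 120 and 240 degrees round the axis each hold an egg that is fixed in it (top 102 mm above the table)
- carousel_axis (a point): the vertical turning axis of the carousel, a point 43 mm above the table at the middle of the round light wooden platter (200 mm across, top 42 mm above the table) on a dark round base that is fixed to the table. A brass button at the middle rises 7 mm above the platter
- index_mark (a point): fixed point 43 mm above the table, 55 mm from the axis, towards the brass pointer with a red ball tip on the base (109 mm from the axis, just outside the platter; ball top 52 mm above the table): here the blue cup's centre belongs. The catch takes hold with the cup anywhere within 0.28 rad (15 mm at the cup) either side of this point, different each time
- pin_a (a point): one of three upright steel push pins on the platter, 88 mm from the axis, 60 degrees counter-clockwise (seen from above) of the blue cup: 10 mm thick, from 42 to 92 mm above the table, with a black ball top of 16 mm (top at 104 mm) and a foot 18 mm wide, 3 mm high; this point is on the pin's axis 72 mm above the table
- pin_b (a point): push pin like pin_a, 60 degrees clockwise (seen from above) of the blue cup
- pin_c (a point): push pin like pin_a, opposite the blue cup
- carousel (a joint): angle of the platter in rad: 0 when the blue cup is exactly at the index mark, growing counter-clockwise seen from above; at the start the blue cup is 0.75 to 1.4 rad counter-clockwise of the mark, so the short way is clockwise. It turns with a drag of 1 to 3 N at a pin; it stays where it is left and does not coast if pushed at 40 mm/s or less
- catch (a joint): how far the hidden spring ball of the catch is pressed down, in m: about -0.001 to 0 dropped into a notch (one for each cup), 0.0025 to 0.003 on the flat track between. As it drops in, the platter runs on some 4 mm at the pin by itself; a further push on the pin then meets a steep rise past 6 N, to about 12 N within 3 mm; more drives the ball out of the notch. Let go before that, it stays in
- candle_jar: bystander: loose jar with a black screw lid, 60 mm wide, 66 mm high, left of the egg, nearer the robot; origin at its underside
- glue_stick: bystander: loose pale green glue stick standing, 27 mm thick, 87 mm high; origin at its underside
- handle_stamp: bystander: loose beech stamp with a turned handle, 32x39x74 mm, behind the carousel; origin at its underside
- block_stamp: bystander: small loose wooden block stamp, 28x34x20 mm, lying on a black ink pad behind the carousel; origin at its underside
- balm_tin: bystander: small loose round grey tin, 39 mm wide, 16 mm high, at the left edge of the table; origin at its underside
There are look-alikes about, which are no part of the job. What is shaped like the part that bears egg_center but orange or purple is not meant.

How it is judged (in metres and radians):
On the way:
1. the egg stands upright in the blue cup, let go (z of egg_center in the frame of blue_cup below 0.0315 m and horizontal distance between egg_center and blue_cup below 0.008 m and angle between egg_center's own z axis and vertical below 0.15 rad and contact force between the fingers and egg below 0.1 N), for 0.2 s.
At the end, for the whole second after the job is handed in: The catch has dropped into the notch (pressed down less than 1.2 mm) with the blue cup within 20 mm of the index mark, the carousel is at rest, and the egg stands in the blue cup: its foot within 3 mm of the cup's floor, within 8 mm of its centre, tilted less than 0.15 rad (value of joint catch below 0.0012 m and horizontal distance between blue_cup and index_mark below 0.02 m and z of egg_center in the frame of blue_cup below 0.0315 m and horizontal distance between egg_center and blue_cup below 0.008 m and angle between egg_center's own z axis and vertical below 0.15 rad and velocity of joint carousel between -0.05 and 0.05 rad/s); the robot touches nothing.
It fails at once if the fingers press on the carousel, its pins or its fixed eggs with more than 22 N (contact force between the fingers and carousel above 22 N).
It fails at once if a bystander is moved by more than 20 mm (distance of any of candle_jar, glue_stick, handle_stamp, block_stamp, balm_tin from where it was at the start of the episode above 0.02 m).
It also fails if it takes over 64 s, if anything falls off the work surface, if the arm or the gripper's body presses on something with over 40 N, if the wrist force passes 120 N, or if a joint passes its speed limit or range.

## Working session

There is one attempt and no reset: what is moved stays moved. The work goes in short steps, each a Python script; the robot and the scene stay as the last script left them, time stands still between calls to the robot, and variables do not carry over. Pictures are saved under pics/ and viewed, about 8 in all and at most 12, crops included, and the job is handed in when it is done.

```bash
mkdir -p pics; ls
python3 - <<'E'
from station import env, set_gripper, viewer, workorder
import cv2,numpy as np
np.set_printoptions(precision=4,suppress=True)
for n in("scene","top","wrist"):
    cv2.imwrite(f"pics/{n}0.png",viewer.camera(n)); p=viewer.camera_params(n); print(n,p)
s=env.read_state();print(s)
E
```

```text
pics
scene {'fx': 521.908268019176, 'fy': 521.908268019176, 'cx': 320.84107216577667, 'cy': 246.64795001153468, 'pose': array([[   0.4586,   -0.3561,    0.8142, 1236.6257],
       [   0.8887,    0.183 ,   -0.4205, -272.8586],
       [   0.0007,    0.9163,    0.4004,  427.7302],
       [   0.    ,    0.    ,    0.    ,    1.    ]])}
top {'fx': 440.2599576093708, 'fy': 440.2599576093708, 'cx': 317.72862319574824, 'cy': 234.75545079860106, 'pose': array([[ -0.0142,   0.9834,  -0.1806, 335.163 ],
       [ -0.9999,  -0.0132,   0.0067, 117.3953],
       [  0.0042,   0.1807,   0.9835, 892.2287],
       [  0.    ,   0.    ,   0.    ,   1.    ]])}
wrist {'fx': 381.1902750925695, 'fy': 381.1902750925695, 'cx': 322.892173064198, 'cy': 241.84014280166573, 'tool_from_camera': array([[  0.0004,   0.959 ,   0.2835,  78.1626],
       [  1.    ,  -0.0002,  -0.0007,   0.238 ],
       [ -0.0006,   0.2835,  -0.959 , -81.6817],
       [  0.    ,   0.    ,   0.    ,   1.    ]])}
{'time_s': 0.15, 'qpos': array([-1.178 ,  0.4237,  1.6305, -0.    ,  1.0886, -0.019 ]), 'dq': array([ 0.0012, -0.0019, -0.0013,  0.0016,  0.0011,  0.0013]), 'tau': array([  0.0013, -54.4986, -27.392 ,   0.0644,   0.0205,  -0.0001]), 'tool_pos': array([ 250.0628, -572.4457,  302.0998]), 'orientation': array([ 0.9789,  0.2044, -0.0001, -0.0006]), 'force': array([-0.1204, -0.2691,  0.3271]), 'wrist_torque': array([-0.043 , -0.0351,  0.014 ]), 'width': 87.83763237795218}
```

View pics/top0.png

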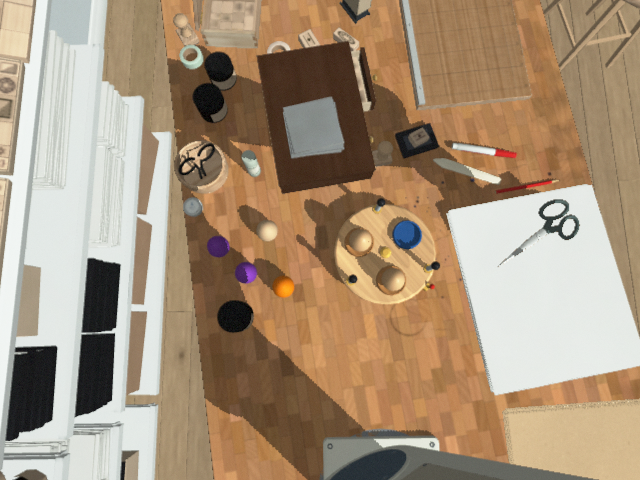

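View pics/scene0.png

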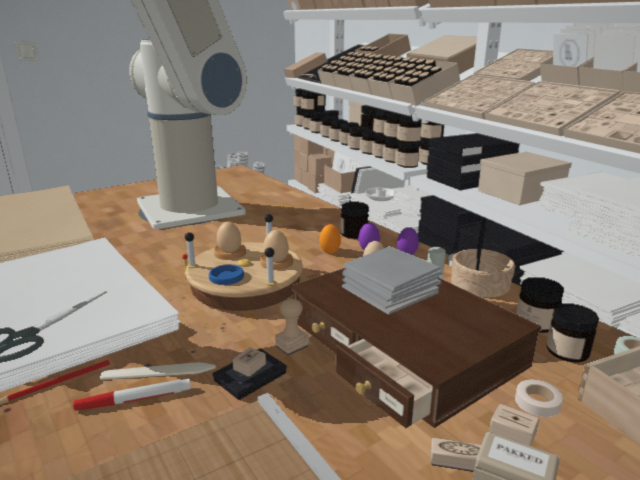

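The top view shows these candidates for the egg: plain wooden (267,231), purple (218,246) and (246,272), orange (285,287), plus two brown eggs fixed in the carousel at (359,240) and (391,279). I choose (267,231). The empty blue cup is at (407,234), the axis at about (387,254), the pointer tip at (431,287), and the pin balls at (380,203) a, (435,266) b and (353,279) c. In the scene view the egg at (374,250) is half hidden by the drawer cabinet.

```bash
cat > h.py <<'E'
from station import env, set_gripper, viewer, workorder
import cv2, numpy as np, os
from scipy.spatial.transform import Rotation as R
np.set_printoptions(precision=3,suppress=True)
def down(yaw):  # tool z down, tool y (jaws) at angle yaw+90deg-mirrored: tool x axis at 'yaw' in world
    return (R.from_euler('z',yaw)*R.from_euler('x',np.pi)).as_quat()
def campose(n):
    p=viewer.camera_params(n)
    if n=="wrist":
        s=env.read_state(); T=np.eye(4); T[:3,:3]=R.from_quat(s["orientation"]).as_matrix(); T[:3,3]=s["tool_pos"]
        p["pose"]=T@p["tool_from_camera"]
    return p
def snap(n,f):
    p=campose(n); im=viewer.camera(n); cv2.imwrite(f"pics/{f}.png",im); np.save(f"pics/{f}.npy",p,allow_pickle=True); return im,p
def load(f): return cv2.imread(f"pics/{f}.png"),np.load(f"pics/{f}.npy",allow_pickle=True).item()
def ray(p,u,v):
    d=p["pose"][:3,:3]@np.array([(u-p["cx"])/p["fx"],-(v-p["cy"])/p["fy"],-1]); return p["pose"][:3,3],d/np.linalg.norm(d)
def plane(p,u,v,z):
    o,d=ray(p,u,v); return o+d*(z-o[2])/d[2]
def tri(rs):
    A=sum(np.eye(3)-np.outer(d,d) for o,d in rs); b=sum((np.eye(3)-np.outer(d,d))@o for o,d in rs)
    x=np.linalg.solve(A,b); return x,[float(np.linalg.norm((np.eye(3)-np.outer(d,d))@(x-o))) for o,d in rs]
def proj(p,X):
    c=np.linalg.inv(p["pose"])@np.append(X,1); return np.array([p["cx"]+p["fx"]*c[0]/-c[2],p["cy"]+p["fy"]*c[1]/c[2]])
def blobs(im,lo,hi,mina=20):
    m=cv2.inRange(cv2.cvtColor(im,cv2.COLOR_BGR2HSV),np.array(lo),np.array(hi))
    n,_,st,c=cv2.connectedComponentsWithStats(m); return [(c[i],st[i]) for i in range(1,n) if st[i][4]>=mina]
E
python3 - <<'E'
from h import *
p=campose("top"); q=campose("scene")
for k,u,v,z in [("egg",267,231,28),("pur1",218,246,28),("pur2",246,272,28),("or",285,287,28),("jar",235,317,66),("glue",250,160,87),("cup",407,234,50),("axis",387,254,48),("tip",431,287,47),("pa",380,203,96),("pb",435,266,96),("pc",353,279,96),("cab",283,190,100),("cab2",375,178,100),("stamp",385,148,60)]:
    print(k,plane(p,u,v,z))
for k,a,b in [("cup",(407,234),(226,275)),("pa",(380,203),(269,252)),("pb",(435,266),(189,237)),("pc",(353,279),(269,218)),("cabcorner",(283,190),(403,409)),("cabc2",(372,178),(297,290))]:
    print(k,*tri([ray(p,*a),ray(q,*b)]))
print("blue",blobs(cv2.imread("pics/top0.png"),(100,120,60),(125,255,255)),blobs(cv2.imread("pics/scene0.png"),(100,150,60),(125,255,255)))
E
```

```text
egg [502.882 212.764  28.   ]
pur1 [473.859 309.754  28.   ]
pur2 [421.418 253.438  28.   ]
or [391.039 176.894  28.   ]
jar [334.829 266.45   66.   ]
glue [630.583 239.768  87.   ]
cup [489.026 -62.179  50.   ]
axis [450.564 -21.865  48.   ]
tip [ 385.934 -103.513   47.   ]
pa [540.053  -4.974  96.   ]
pb [ 420.834 -100.287   96.   ]
pc [399.316  49.436  96.   ]
cab [566.342 175.533 100.   ]
cab2 [587.427   3.102 100.   ]
stamp [662.228 -24.982  60.   ]
cup [490.2   -62.219  45.277] [1.0053719705477557, 1.005371970547843]
pa [540.583  -4.775  94.578] [0.4480676229747889, 0.44806762297478486]
pb [ 421.253 -100.072   93.998] [0.7689738367613125, 0.768973836761397]
pc [400.045  50.927  94.895] [1.707210445143295, 1.7072104451433248]
cabcorner [ 654.018  195.413 -205.741] [2.9230484174419167, 2.923048417441665]
cabc2 [604.123   7.496  54.837] [5.442454538763804, 5.442454538763819]
blue [(array([406.765, 234.497]), array([393, 221,  29,  28, 618], dtype=int32))] [(array([225.985, 274.432]), array([210, 266,  33,  18, 479], dtype=int32))]
```

Run:
```python
from h import *
for yaw in (0,np.pi,np.pi/2,-np.pi/2): print(yaw,env.ik([500,213,200],down(yaw)))
q=down(np.pi)
env.reach([470,-90,300],q); snap("wrist","wc1")
env.move_l([470,10,300],rate=250); snap("wrist","wc2")
env.move_l([440,150,260],rate=250); snap("wrist","we1")
env.move_l([510,235,240],rate=250); snap("wrist","we2")
print(env.read_state()["time_s"],env.read_state()["tool_pos"])
a=np.hstack([load(f)[0] for f in("wc1","wc2")]);b=np.hstack([load(f)[0] for f in("we1","we2")])
cv2.imwrite("pics/grid.png",cv2.resize(np.vstack([a,b]),(800,600),interpolation=cv2.INTER_AREA))
```

```text
0 [ 0.381  0.45   1.88  -0.     0.812  1.952]
3.141592653589793 [ 0.381  0.45   1.88   0.     0.812 -1.19 ]
1.5707963267948966 [ 0.381  0.45   1.88  -0.     0.812  0.381]
-1.5707963267948966 None
4.1583 [509.09  233.628 239.862]
```

View pics/grid.png

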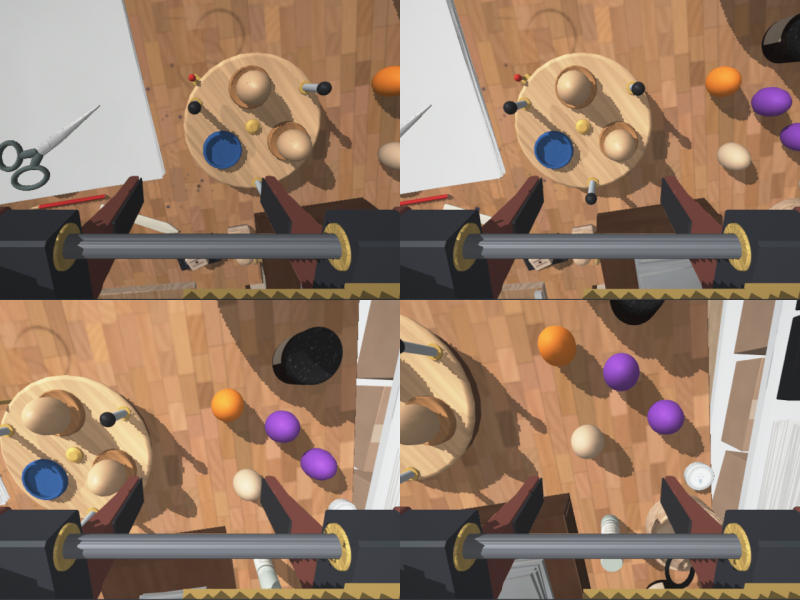

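The 2x2 grid shows the wooden egg at full-res pixels (533,248) in wc2, (395,296) in we1 (touching a finger) and (299,226) in we2. The blue cup is at (357,240) in wc1 and (245,242) in wc2. All the pins, the button and the red tip are visible.

Run:
```python
from h import *
vis=[]
def egg(im,u,v,r):
    m=np.zeros(im.shape[:2],np.uint8); cv2.grabCut(im,m,(u-r,v-r,2*r,2*r),np.zeros((1,65)),np.zeros((1,65)),5,cv2.GC_INIT_WITH_RECT)
    m=((m==1)|(m==3)).astype(np.uint8); m=cv2.morphologyEx(m,cv2.MORPH_OPEN,np.ones((5,5)))
    c=max(cv2.findContours(m,cv2.RETR_EXTERNAL,cv2.CHAIN_APPROX_NONE)[0],key=cv2.contourArea)
    e=cv2.fitEllipse(c); o=im.copy(); cv2.drawContours(o,[c],-1,(0,0,255),1); cv2.ellipse(o,e,(255,0,0),1)
    vis.append(cv2.resize(o[max(v-45,0):v+45,max(u-45,0):u+45],(360,360))); return e
T,pt=cv2.imread("pics/top0.png"),campose("top")
rs={}
for n,(im,p),u,v,r in [("top",(T,pt),267,231,16),("wc2",load("wc2"),533,248,36),("we2",load("we2"),299,226,36)]:
    e=egg(im,u,v,r); rs[n]=ray(p,*e[0]); print(n,e,plane(p,*e[0],28.5))
print("egg",tri(rs.values()),tri([rs["wc2"],rs["we2"]]),tri([rs["top"],rs["we2"]]))
cv2.imwrite("pics/eggcrop.png",np.hstack(vis)[:, :1080] if 0 else cv2.resize(np.hstack(vis),(798,266)))
S=cv2.imread("pics/scene0.png"),campose("scene")
views={"wc1":load("wc1"),"wc2":load("wc2"),"top":(T,pt),"scene":S}
seeds={"blue":dict(wc1=(357,240),wc2=(245,242),top=(407,234),scene=(226,275)),
"ball":None}
rs=[]
for n,(im,p) in views.items():
    b=max(blobs(im,(98,110,40),(125,255,255)),key=lambda b:-np.hypot(*(b[0]-seeds["blue"][n])))
    rs.append(ray(p,*b[0])); print("blue",n,b,plane(p,*b[0],49))
print(*tri(rs),*tri(rs[:2]))
def near(im,lo,hi,s,rad=14):
    bs=[b for b in blobs(im,lo,hi,6) if np.hypot(*(b[0]-s))<rad]; return bs and max(bs,key=lambda b:b[1][4])
for k,lo,hi,sd in [("tip",(0,150,80),(6,255,255),dict(wc1=(307,124),wc2=(188,123),top=(431,287))),
 ("pa",(0,0,0),(180,255,50),dict(wc2=(305,318),top=(380,203),scene=(269,252))),
 ("pb",(0,0,0),(180,255,50),dict(wc1=(311,172),wc2=(177,172),top=(435,266),scene=(189,237))),
 ("pc",(0,0,0),(180,255,50),dict(wc1=(518,141),wc2=(381,142),top=(353,279),scene=(269,218))),
 ("button",(18,130,120),(32,255,255),dict(wc1=(404,202),wc2=(292,202),top=(387,254)))]:
    rs=[]
    for n,s in sd.items():
        b=near(views[n][0],lo,hi,s)
        if b: rs.append(ray(views[n][1],*b[0])); print(k,n,b[0],b[1][4],end=" ")
    print("\n ",tri(rs) if len(rs)>1 else "")
```

```text
Traceback (most recent call last):
ValueError: max() iterable argument is empty
```

```bash
cat > m.py <<'E'
from h import *
vis=[]
def egg(im,u,v,r):
    m=np.full(im.shape[:2],cv2.GC_BGD,np.uint8); cv2.circle(m,(u,v),r,cv2.GC_PR_BGD,-1); cv2.circle(m,(u,v),r*2//3,cv2.GC_PR_FGD,-1); cv2.circle(m,(u,v),r//3,cv2.GC_FGD,-1)
    x0,y0=max(u-2*r,0),max(v-2*r,0); sub=im[y0:v+2*r,x0:u+2*r].copy(); m=m[y0:v+2*r,x0:u+2*r].copy()
    cv2.grabCut(sub,m,None,np.zeros((1,65)),np.zeros((1,65)),5,cv2.GC_INIT_WITH_MASK)
    m=((m==1)|(m==3)).astype(np.uint8); m=cv2.morphologyEx(m,cv2.MORPH_OPEN,np.ones((3,3)))
    c=max(cv2.findContours(m,cv2.RETR_EXTERNAL,cv2.CHAIN_APPROX_NONE)[0],key=cv2.contourArea)
    e=cv2.fitEllipse(cv2.convexHull(c)); cv2.drawContours(sub,[c],-1,(0,0,255),1); cv2.ellipse(sub,e,(255,0,0),1)
    vis.append(cv2.resize(sub,(266,266))); return (e[0][0]+x0,e[0][1]+y0),e[1]
if __name__=="__main__":
  T,pt=cv2.imread("pics/top0.png"),campose("top")
  rs={}
  for n,(im,p),u,v,r in [("top",(T,pt),267,231,15),("wc2",load("wc2"),533,248,34),("we2",load("we2"),299,226,36)]:
    e=egg(im,u,v,r); rs[n]=ray(p,*e[0]); print(n,e,plane(p,*e[0],28.5))
  print("egg",tri(rs.values()),tri([rs["wc2"],rs["we2"]]),tri([rs["top"],rs["we2"]]))
  cv2.imwrite("pics/eggcrop.png",np.hstack(vis))
  views={"wc1":load("wc1"),"wc2":load("wc2"),"top":(T,pt),"scene":(cv2.imread("pics/scene0.png"),campose("scene"))}
  def near(im,lo,hi,s,rad=14):
    bs=[b for b in blobs(im,lo,hi,6) if np.hypot(*(b[0]-s))<rad]; return bs and max(bs,key=lambda b:b[1][4])
  for k,lo,hi,sd in [("blue",(98,110,40),(125,255,255),dict(wc1=(357,240),wc2=(245,242),top=(407,234),scene=(226,275))),
   ("tip",(0,150,80),(6,255,255),dict(wc1=(307,124),wc2=(188,123),top=(431,287))),
   ("pa",(0,0,0),(180,255,50),dict(wc2=(305,318),top=(380,203),scene=(269,252))),
   ("pb",(0,0,0),(180,255,50),dict(wc1=(311,172),wc2=(177,172),top=(435,266),scene=(189,237))),
   ("pc",(0,0,0),(180,255,50),dict(wc1=(518,141),wc2=(381,142),top=(353,279),scene=(269,218))),
   ("button",(18,130,120),(32,255,255),dict(wc1=(404,202),wc2=(292,202),top=(387,254)))]:
    rs=[]
    for n,s in sd.items():
        b=near(views[n][0],lo,hi,s)
        if b: rs.append(ray(views[n][1],*b[0])); print(k,n,b[0],b[1][2:],end=" ")
    print("\n ",tri(rs) if len(rs)>1 else "")
E
python3 m.py
```

```text
top ((268.3484058380127, 231.80491638183594), (16.305744171142578, 18.992895126342773)) [501.113 210.008  28.5  ]
wc2 ((533.7250137329102, 250.14763641357422), (43.86756896972656, 56.14453125)) [505.243 214.237  28.5  ]
we2 ((299.79857635498047, 226.36296844482422), (52.734840393066406, 54.44324493408203)) [505.497 215.18   28.5  ]
egg (array([503.627, 212.823,  29.66 ]), [3.931511628700541, 1.2745060077433656, 2.889025504260906]) (array([505.791, 215.095,  27.027]), [0.07442913077326105, 0.074429130773255]) (array([507.594, 213.067,   9.08 ]), [2.8518574849567497, 2.8518574849566813])
blue wc1 [355.411 239.373] [  61   60 2876] blue wc2 [245.668 239.435] [  62   60 2897] blue top [406.748 234.46 ] [ 29  28 622] blue scene [225.977 274.479] [ 35  19 520] 
  (array([489.546, -61.503,  45.971]), [0.5916737817126645, 0.2720442820675822, 1.2084941433047456, 0.590971082641414])
tip wc1 [306.915 123.84 ] [ 11  12 106] tip wc2 [187.857 123.795] [ 13  12 112] tip top [431.882 286.412] [ 5  4 17] 
  (array([ 388.048, -104.509,   47.   ]), [0.6483085798310738, 0.6283747347067355, 1.26442449671
[... 301 characters left out ...]
 pb top [434.667 265.111] [ 9  7 36] pb scene [189.244 237.   ] [ 7  7 41] 
  (array([423.529, -99.487,  94.634]), [0.30557437256284836, 0.755552174138018, 1.1308324005788197, 0.09826124087520509])
pc wc1 [518.511 141.716] [ 23  21 327] pc wc2 [382.036 143.768] [ 20  21 224] pc top [352.054 278.243] [ 8  8 37] pc scene [268.973 218.108] [ 7  7 37] 
  (array([401.789,  51.719,  95.139]), [0.17046405911417944, 1.1658878369291912, 1.223167722868343, 0.28055376401219106])
button wc1 [403.508 201.816] [ 24  23 413] button wc2 [292.871 202.961] [ 23  23 380] button top [385.093 252.021] [11 11 97] 
  (array([455.441, -18.379,  44.59 ]), [0.3157977609221031, 1.0012274042233102, 0.6947441187011598])
```

View pics/eggcrop.png

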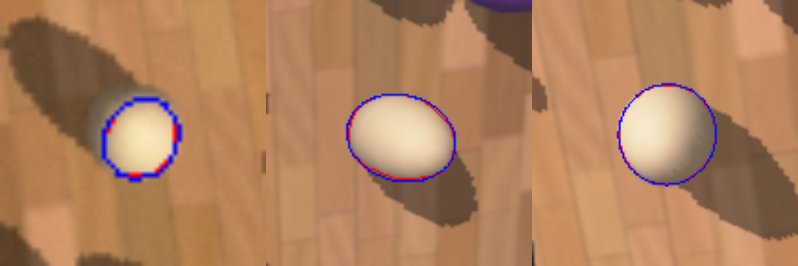

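Measured: egg at (505.7,215.0), z about 27 against the 28.5 given. The three pins give the axis at (456.2,-17.4) with r = 88.0–88.3, which matches. The blue cup is at (490,-61), r 55, bearing -51.7°. The pointer bearing is -128.1°, so the turn needed is 1.33 rad clockwise, within the stated range. The crop confirms the plain wooden egg in all three views (the top contour loses its shaded side, so I use the wrist views). Next is the grasp.

Run:
```python
from h import *
set_gripper(75)
env.move_l([505.7,215,170],rate=150)
print(env.move_l([505.7,215,94],rate=80,f_stop=8), env.read_state()["tool_pos"])
set_gripper(30); s=env.read_state(); print(s["width"],s["force"],s["tool_pos"])
env.move_l([505.7,215,230],rate=120)
env.hold(.2); s=env.read_state(); print(s["width"],s["force"],s["tool_pos"],s["time_s"])
im,p=snap("wrist","lift"); cv2.imwrite("pics/lift_s.png",im)
```

```text
False [506.019 215.12   94.375]
41.38402544239709 [-0.68  -0.397  2.284] [505.799 215.078  94.15 ]
40.81863866572338 [ 0.093 -0.088 -1.546] [505.459 214.914 229.352] 8.4583
```

View pics/lift_s.png

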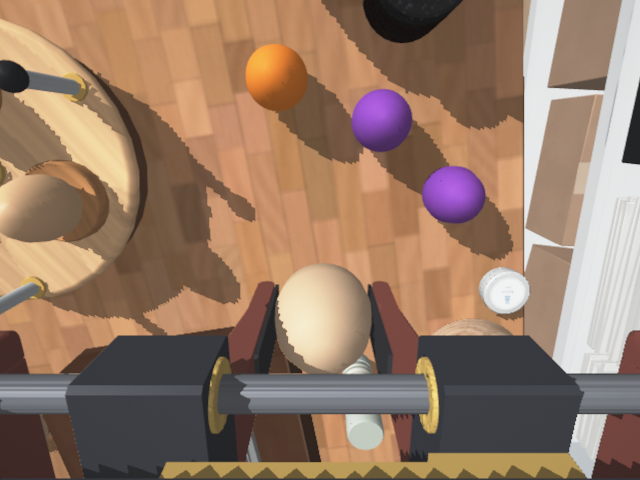

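The egg is held between the pads at (323,318), upright, and the width reads 41. Now to place it.

Run:
```python
from h import *
from m import egg
im,p=load("lift"); e=egg(im,323,312,46); P=plane(p,*e[0],229.35-94.2+28); off=P[:2]-np.array([505.46,214.91]); print(e,"egg offset",off)
off=np.clip(off,-3,3)*[1,0]
C=np.array([490.1,-61.0]); t=C-off
env.move_l([*t,230],rate=180)
env.move_l([*t,152],rate=100)
env.hold(.2); z0=94.2+45
hit=env.move_l([*t,z0-2],rate=25,f_stop=3); s=env.read_state(); print(hit,s["tool_pos"],s["force"],s["time_s"])
if abs(s["tool_pos"][2]-z0)<3:
    set_gripper(56); env.hold(.2); s=env.read_state(); print(s["width"],s["force"],s["tool_pos"])
    env.move_l([*s["tool_pos"][:2],250],rate=120)
    env.move_l([450,-30,300],rate=200); snap("wrist","pl"); snap("top","plt"); snap("scene","pls")
    a=load("pl")[0][40:340,100:500]; b=load("pls")[0][190:330,130:320]; 
    cv2.imwrite("pics/plg.png",np.hstack([a,cv2.resize(b,(400,300))])); print(env.read_state()["time_s"])
```

```text
((321.1744384765625, 311.664306640625), (85.87045288085938, 92.78202056884766)) egg offset [-2.715 -0.924]
True [492.764 -61.001 139.084] [-0.222  0.144  5.769] 11.8417
56.10587534056251 [-0.207  0.767  0.409] [492.437 -60.97  138.991]
14.25
```

View pics/plg.png

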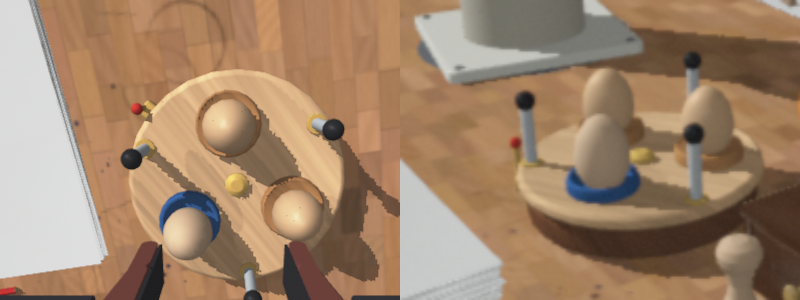

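The egg stands upright in the blue cup in both views (the wrist crop only shows parallax), and contact came at TCP z 139.1 against 139.2 expected. Next I push pin_a clockwise with closed fingers, reading the tangential force.

```bash
cat > push.py <<'E'
from h import *
A=np.array([456.2,-17.4]); Z=147
def pose(phi,d=15.0,z=Z):
    c,s=np.cos(phi),np.sin(phi); return [A[0]+88*c-d*s,A[1]+88*s+d*c,z],down(phi+np.pi/2)
def ft(phi,f0): 
    f=env.read_state()["force"]-f0; return f[0]*-np.sin(phi)+f[1]*np.cos(phi)
E
python3 - <<'E'
from push import *
im,p=load("pl")
for k,X in dict(pa=(543.3,-4.5,95),pb=(423.5,-99.5,95),pc=(401.8,51.7,95)).items():
    u=proj(p,X); bs=[b for b in blobs(im,(0,0,0),(180,255,50),40) if np.hypot(*(b[0]-u))<22]
    for b in bs: w=plane(p,*b[0],95)[:2]-A; print(k,u,b[0],np.degrees(np.arctan2(w[1],w[0])),np.hypot(*w))
phi0=np.radians(8.4)
for ph in (phi0+.14,phi0-.6,phi0-1.6): print(env.ik(*pose(ph)))
set_gripper(0); print(env.read_state()["width"])
env.reach(*pose(phi0+.16,z=240)); P,q=pose(phi0+.16)
env.move_l(P,rate=100,f_stop=10); env.hold(.3); f0=env.read_state()["force"]; np.save("f0.npy",f0); print(f0,env.read_state()["time_s"])
ph=phi0+.16; log=[]
end=phi0-1.333+.40
while ph>end:
    ph=max(ph-.06,end); P,q=pose(ph); hit=env.move_l(P,q,rate=35,f_stop=8); log.append(round(float(ft(ph,f0)),2))
    if hit or log[-1]>8: print("HIT");break
print(log,ph,env.read_state()["time_s"],env.read_state()["tool_pos"],P)
np.save("ph.npy",ph)
snap("wrist","pw"); t,_=snap("top","pt"); sc,_=snap("scene","ps")
cv2.imwrite("pics/pg.png",np.hstack([cv2.resize(t[180:330,310:460],(400,400)),cv2.resize(sc[170:330,130:330],(400,400))]))
E
```

```text
pa [353.17  338.905] [353.514 339.531] 8.563528854778346 88.68751108686682
pb [231.638 198.742] [232.417 199.482] -111.50751759269423 87.64985104515955
pc [433.401 169.999] [433.841 170.649] 127.82067355524035 87.93933342395249
[ 0.019  0.53   1.914 -0.     0.697 -0.268]
[-0.1    0.537  1.899 -0.     0.705  0.353]
[-0.235  0.485  2.011 -0.     0.645  1.218]
0.4104042811917834
[ 0.244 -0.521  0.347] 17.825
[0.79, 0.6, -0.81, -0.19, 0.71, 1.49, 1.12, 0.58, 0.08, 0.33, 0.18, 0.21, 1.14, 0.53, -0.14, -0.33, 0.81, -0.3, -0.28] -0.7863923428324763 23.475 [528.938 -69.08  146.969] [np.float64(528.9806441328852), np.float64(-69.0911775799539), 147]
```

View pics/pg.png

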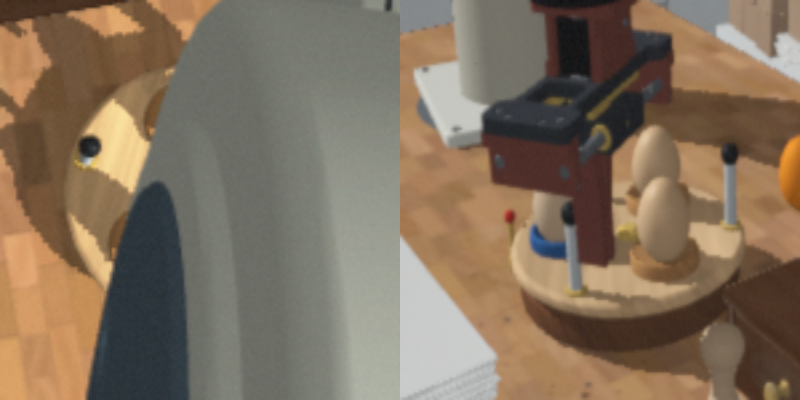

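The platter followed the finger, the egg is still standing and the finger is behind pin_a. Now fine steps to feel for the catch.

Run:
```python
from push import *
f0=np.load("f0.npy"); ph=float(np.load("ph.npy")); phi0=np.radians(8.4); log=[]
while ph>phi0-1.333-.33:
    ph-=.01; P,q=pose(ph); hit=env.move_l(P,q,rate=12,f_stop=5)
    f=[]
    for _ in range(3): env.hold(.015); f.append(ft(ph,f0))
    log.append((round(ph-phi0+1.333,3),round(float(np.mean(f)),1)))
    if hit or np.mean(f)>5: break
print(hit,[f"{a}:{b}" for a,b in log],env.read_state()["time_s"]); np.save("ph.npy",ph)
snap("wrist","f1"); sc,_=snap("scene","fs")
```

```text
False ['0.39:0.9', '0.38:1.0', '0.37:1.2', '0.36:1.6', '0.35:0.6', '0.34:2.9', '0.33:1.0', '0.32:2.1', '0.31:0.7', '0.3:2.4', '0.29:2.5', '0.28:0.6', '0.27:2.2', '0.26:0.2', '0.25:0.6', '0.24:1.0', '0.23:1.5', '0.22:1.9', '0.21:1.1', '0.2:-0.3', '0.19:0.5', '0.18:0.3', '0.17:-0.0', '0.16:-0.5', '0.15:0.1', '0.14:-0.1', '0.13:0.7', '0.12:4.7', '0.11:6.7'] 32.325
```

The signature is clear: drag of 1–2 N, then about 0 from 0.20 to 0.14 (the platter ran on), then a rise to 4.7 and 6.7 N. I stop here, back off and check.

Run:
```python
from push import *
ph=float(np.load("ph.npy"))
P,q=pose(ph,d=25); env.move_l(P,rate=40)
env.move_l([P[0],P[1],260],rate=150)
env.move_l([450,-30,300],down(np.pi/2),rate=150); 
env.hold(.2); im,p=snap("wrist","end"); sc,_=snap("scene","ends")
print(env.read_state()["force"],env.read_state()["time_s"])
ang=[]
for b in blobs(im,(0,0,0),(180,255,50),60):
    w=plane(p,*b[0],95)[:2]-A; r=np.hypot(*w)
    if 80<r<96: print(b[0],np.degrees(np.arctan2(w[1],w[0])),r)
cv2.imwrite("pics/eg.png",np.hstack([cv2.resize(im,(400,300)),cv2.resize(sc[160:340,100:340],(400,300))]))
cv2.imwrite("pics/endt.png",viewer.camera("top"))
```

```text
[-0.485  0.072  0.502] 35.25
[399.886 112.699] 57.13010667112336 90.60062596984588
[217.03  211.714] 177.20155685976394 86.8618480451674
[380.013 308.077] -61.65398154598077 87.43041496276825
```

View pics/eg.png

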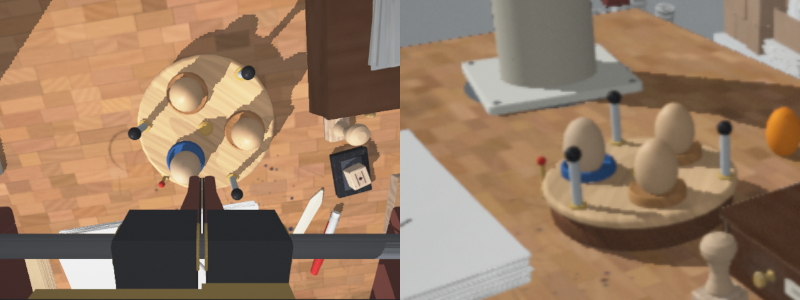

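The pins put the blue cup at bearing about -122.5°, so 0.10 rad (5.5 mm) short of the mark. That agrees with where I felt the catch. The egg is upright in the cup and the robot is clear, so I hand in.

Run:
```python
from h import *
a,b=cv2.imread("pics/top0.png"),cv2.imread("pics/endt.png")
d=cv2.absdiff(a,b).max(2)
for k,u,v in [("jar",235,317),("glue",250,162),("hstamp",385,150),("block",418,140),("tin",193,207)]: print(k,d[v-10:v+10,u-10:u+10].mean())
workorder.sign_off()
```

```text
jar 8.715
glue 48.1125
hstamp 75.1775
block 41.1575
tin 84.73
the job is handed in; nothing more can be done
```

View pics/endt.png

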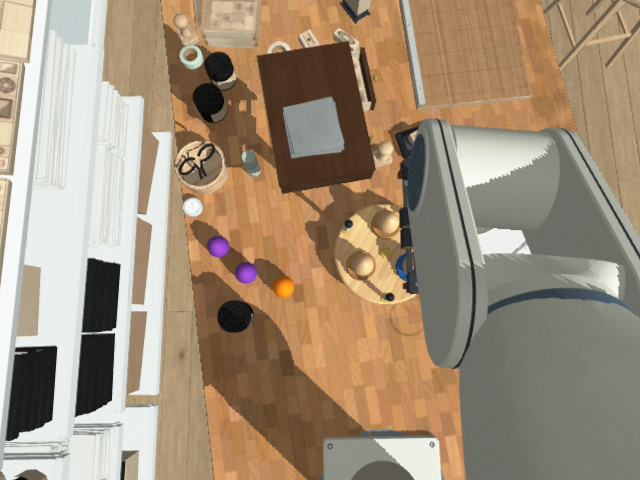

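The egg is standing upright in the blue cup, the carousel is held by the catch, and the job is handed in. The clock read 35.3 s at my last check, just before handing in.

- **Egg:** I gripped the plain wooden egg round the belly and lowered it into the cup. Contact came at the expected height, 139.1 mm measured against 139.2 mm expected, and I let go there. The final wrist and scene pictures show it still upright in the cup. I did not measure how well it is centred. The egg-in-grip offset I corrected for (2.7 mm) may be partly false, because the fingers hid some of the egg. By itself that error would be well inside the 8 mm allowed.
- **Carousel:** I pushed pin_a clockwise with closed fingers.
    - **Force:** the drag was about 1–2 N and fell to about 0 for roughly 5 mm as the catch dropped. It then rose to 4.7 and 6.7 N, where I stopped and backed off.
    - **Position:** afterwards the pins put the cup about 0.10 rad (5.5 mm) counter-clockwise of the mark, which agrees with where I felt the catch.
- **Things round about:** my automatic before-and-after picture comparison flagged large differences at the glue stick, both stamps and the tin. In the final top picture, the jar, glue stick, tin and handle stamp are at the same pixels as at the start, so I put those differences down to changed light and shadow. The arm hides most of the block stamp in that picture. It is visible on its ink pad in the last wrist picture, but I did not measure its position.

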